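# Put the battery service kit back in its holders

### The job

The battery check is finished: put the four things of the kit back, each into the holder on the bench that fits it - the tin standing in the wide round dish, the slim bottle in the narrow round dish, the tester flat in the rectangular tray (either way round), and the spanner lying on its painted outline, jaw on jaw. Keep the bottle upright all the time, do not disturb the battery or the torch, and leave everything released and at rest.

Things in the scene. Friction and masses are not known exactly. Their poses are not given: they have to be found in the camera images.
- grease_tin: Loose low round metal tin of terminal grease, 60 mm diameter, 44 mm high, straight-sided, about 0.16 kg, standing upright. Origin: centre of its underside, z up.
- water_bottle: Loose slim white plastic bottle with a black cap, about 0.11 kg, standing upright: 40 mm diameter and straight-sided up to 70 mm height, then a shoulder to a 22 mm cap; 98 mm high in all. Origin: centre of its underside, z up.
- tester: Loose black battery tester, a block 72 mm long (own x) by 42 mm wide (own y) by 36 mm high, with a small screen and, at its +x end, two brass studs 5 mm high on top; about 0.18 kg. Origin: centre of its underside, z up.
- spanner: Loose open-ended spanner lying flat, about 0.14 kg, 130 mm long along own x. Its origin is a good grip point, at the underside near the balance point: the steel jaw ends 51 mm from it towards +x, the black insulated handle ends 80 mm from it towards -x. Handle 16 mm wide (own y) and 14 mm thick, reaching to 6 mm on the +x side of the origin; jaw 28 mm wide. z up.
- wide_cup: Holder for the tin: wide round shallow bare aluminium dish, outside 88 mm diameter and 14 mm high, inside 78 mm diameter, floor 5 mm above the bench. Origin: centre of its underside. Screwed to the bench, cannot move.
- narrow_cup: Holder for the bottle: narrow round shallow bare aluminium dish, outside 68 mm diameter and 14 mm high, inside 58 mm diameter, floor 5 mm above the bench. Origin: centre of its underside. Screwed to the bench, cannot move.
- tray: Holder for the tester: rectangular shallow bare aluminium tray, outside 100 mm (own x) by 70 mm (own y) and 14 mm high, walls and floor 5 mm thick, inside 90 by 60 mm. Origin: centre of its underside. Screwed to the bench, cannot move.
- board: Place of the spanner: flat bare aluminium plate 150 mm (own x) by 48 mm (own y), 6 mm thick, no rim, with a full-size black outline of the spanner painted centred on its top, jaw towards own +x. A spanner lying on the outline has its own +x along the board's +x and its origin 15 mm on the +x side of the board's centre. Origin: centre of the underside. Screwed to the bench, cannot move.
- battery: Bystander: black car battery with an orange top, 196 by 136 mm, 168 mm high with its posts, 6 kg, at the bench's left side (+y). Origin: centre of its underside.
- torch: Bystander: dark blue torch lying on the bench at the right side (-y), 190 mm long along own x (from -100 to +90 mm), up to 50 mm thick. Origin: at its underside.
There are look-alikes about, which are no part of the job. There is more than one size of the grease_tin; the one meant has the size given above.

How it is judged:
By the outcome, as a careful person would: the job done as asked, in the order asked, and still so for the second after the job is handed in, with the robot touching nothing.
It also fails if it takes over 112 s, if anything falls off the work surface, if the arm or the gripper's body presses on something with over 40 N, if the wrist force passes 120 N, or if a joint passes its speed limit or range.

### The arm

A 7-joint arm with a two-finger parallel gripper is mounted at the origin on the work surface. World frame = base frame: x ahead of the robot, y to its left, z up, the work surface at z = 0. Lengths are in m, angles in rad, forces in N, time in s.
With the tool pointing down it reaches from about 0.35 to 0.9 m from the base axis. Payload 8.1 kg.
Tool frame: the origin (TCP) lies midway between the tips of the shut fingers; the grasp point (between the pads) lies 19 mm behind it; z points along the fingers, y is the line along which they close (so a half turn about z gives the same grasp; the last joint's range is limited). The gripper opens to 85 mm and grips with 20 to 120 N. Pads are 22 mm wide; open, the fingers measure 114 mm over their backs; the gripper's body (76 mm by 85 mm) begins 54 mm behind the grasp point. The pads swing forward as they close: fully open they stand 13 mm farther back than shut.
Start: joints at [0.999, 0.434, 0.025, 1.573, -0.012, 1.134, -0.075], TCP at [0.282, -0.558, 0.231] pointing down, gripper open.
Joint ranges: [-2.62, 2.62], [-0.44, 2.09], [-1.27, 1.32], [0.08, 2.57], [-1.32, 4.46], [0.12, 2], [-2.74, 2.74]. Speed limits (rad/s): [2.22, 2.22, 3.01, 3.01, 3.14, 3.14, 3.14].

### API

Orientations are given as a 3x3 rotation matrix whose columns are the frame's x, y, z axes.
In Python, from rig import get_state, get_image, hand_in gives the robot as it stands.
- The arm moves only by the shell command python3 -m inch 'ROWS'. ROWS is a JSON list of rows, 1 to 20 of them, each of 7 numbers: dx, dy, dz in m, then a rotation vector rx, ry, rz in rad, then the finger opening in m; each row is the pose to reach, as a shift and turn from the pose commanded when the command began, along the tool's axes at that moment; what a row does not reach only later rows make up. A row lasts 1/8 s, in which the tool goes at most 0.0625 m and 0.188 rad, less where a joint would pass 70% of its speed; a pose out of reach is approached as far as the arm can. The fingers move at their own pace and stop on an object; the grip force is fixed at half the most. Time passes only in rows, so rows that do not move let the fingers close. It prints the time, the measured TCP pose, the force, the opening and the grip force at its end.
- get_state(): the state, without advancing time (a new reading comes with each control period).
- get_image(name): name is "scene" or "top" or "wrist"; returns a dict with "image" (400x640x3 uint8, red, green, blue), "range_z" (400x640 float32, m along the optical axis (not along the pixel's ray), 0 where there is no reading), "fx", "fy", "cx", "cy" (pixels), "rvec" (rotation vector, rad) and "tvec" (3), from world to camera coordinates, as OpenCV has them; the wrist camera has in their place "T_tool_cam" (4x4, takes a point from camera to tool coordinates, whose origin is the TCP and whose axes are the flange's). Camera axes: x right, y down, z forward; pixel columns grow to the right and rows downward; lengths in m; the calibration is good to about 2 mm. A picture is of the moment at which its call begins: read the wrist's pose just before it.
- hand_in(): hands the job in; it is judged then, once.
The state is a dict: "time_s": time; "joint_pos": joint angles; "joint_vel": joint speeds; "effort": joint torques, N m; "eef_pos": TCP position; "ee_rot": TCP orientation; "force": force on the tool from outside, world axes, zero at the start; "moment": the same for the moment, N m; "gripper_width": finger opening in m; "gripper_force": force on a finger pad.
Only numpy, scipy, OpenCV 4.12 (cv2) and the standard library are available. Lean on these libraries where they do the work, as an engineer would, in place of code of your own. Each camera call takes 0.05 s, during which the arm holds its last target. There are 200 camera calls.

## Working session

There is one attempt and no reset: what is moved stays moved. The work goes in short steps, Python scripts to look and compute and a shell command to move; the robot and the scene stay as the last step left them, time stands still between calls to the robot, and variables do not carry over. Pictures are saved under pics/ and viewed, at most 14 in all, crops included, and the job is handed in when it is done.

```bash
mkdir -p pics; ls; cat > h.py <<'E'
import numpy as np,cv2,pickle
from rig import get_state,get_image
def grab(n,tag):
    s=get_state(); d=get_image(n); d['s']=s
    pickle.dump(d,open(f'pics/{tag}.pkl','wb')); return d
def load(tag): return pickle.load(open(f'pics/{tag}.pkl','rb'))
def cloud(d):
    h,w=d['range_z'].shape; v,u=np.mgrid[:h,:w]; z=d['range_z'].astype(float)
    P=np.stack([(u-d['cx'])/d['fx']*z,(v-d['cy'])/d['fy']*z,z],-1)
    if 'rvec' in d:
        R=cv2.Rodrigues(np.array(d['rvec'],float))[0]; W=(P-np.array(d['tvec']).ravel())@R
    else:
        T=np.array(d['T_tool_cam']); W=P@T[:3,:3].T+T[:3,3]
        W=W@np.array(d['s']['ee_rot']).T+np.array(d['s']['eef_pos'])
    W[z==0]=np.nan; return W
def save(d,tag,box=None,k=1):
    im=d['image'][:,:,::-1]
    if box: im=im[box[1]:box[3],box[0]:box[2]]
    cv2.imwrite(f'pics/{tag}.png',cv2.resize(im,None,fx=k,fy=k,interpolation=cv2.INTER_CUBIC))
E
python3 - <<'E'
from h import *
for n in('top','scene'):
    d=grab(n,n+'0'); save(d,n+'0',k=1.25)
s=get_state(); print({k:np.round(v,3).tolist() for k,v in s.items()})
E
```

```text
pics
{'time_s': 0.1, 'joint_pos': [0.999, 0.435, 0.025, 1.574, -0.012, 1.134, -0.075], 'joint_vel': [-0.0, -0.003, 0.0, -0.004, -0.001, 0.001, 0.0], 'effort': [0.003, -67.176, 1.028, -31.69, 0.016, 0.007, -0.0], 'eef_pos': [0.282, -0.557, 0.231], 'ee_rot': [[0.892, 0.452, -0.001], [0.452, -0.892, 0.001], [-0.0, -0.001, -1.0]], 'force': [-0.006, 0.367, 0.062], 'moment': [0.036, 0.024, -0.035], 'gripper_force': 0.0, 'gripper_width': 0.086}
```

View pics/top0.png

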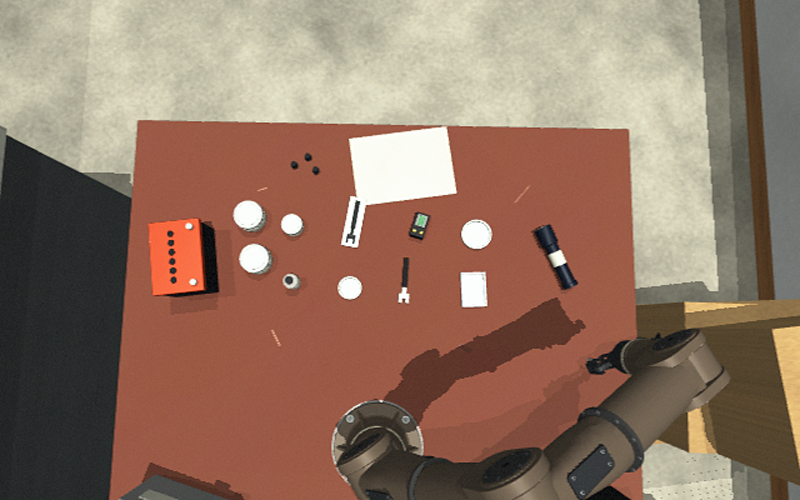

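View pics/scene0.png

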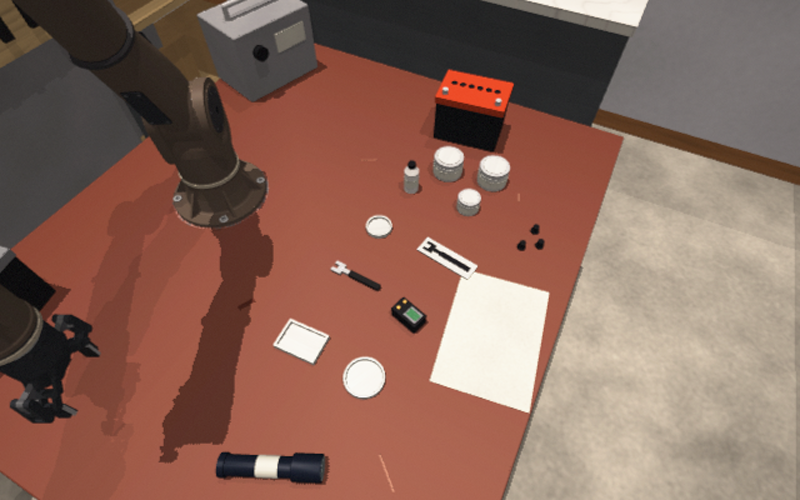

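The top view (800-px picture) shows the spanner at (404,280), tester (420,226), bottle (291,281), narrow dish (349,287), wide dish (476,234), tray (473,289) and board (352,222). There are three tins, at (249,215), (255,258) and (291,224). The small one at (291,224) looks like the 60 mm tin, so I'll measure it and crop it.

```bash
python3 - <<'E'
from h import *
for t in('top0','scene0'):
    d=load(t); W=cloud(d)
    print(t)
    m=((W[...,2]>0.004)&(W[...,2]<0.2)&(W[...,0]>0.3)&(W[...,0]<1.0)&(abs(W[...,1])<0.62)).astype(np.uint8)
    n,L,st,c=cv2.connectedComponentsWithStats(m,connectivity=4)
    for i in range(1,n):
        if st[i,4]<25: continue
        P=W[L==i]; hi=np.nanpercentile(P[:,2],95); Q=P[P[:,2]>hi-0.006]
        r=cv2.minAreaRect((Q[:,:2]*1000).astype(np.float32))
        print(np.round(c[i]*1.25),st[i,4],'z',round(hi,4),'ctr',np.round(r[0]),'size',np.round(r[1]),'ang',round(r[2],1))
d=load('top0'); save(d,'crop_tins',(180,140,420,260),3.3)
E
```

```text
top0
[308. 157.] 38 z 0.0252 ctr [839. 226.] size [13. 12.] ang 4.9
[294. 164.] 32 z 0.0264 ctr [816. 266.] size [12. 12.] ang 1.2
[315. 169.] 27 z 0.0247 ctr [802. 199.] size [13. 12.] ang 1.6
[354. 222.] 368 z 0.0129 ctr [646.  81.] size [ 51. 150.] ang 78.2
[250. 216.] 504 z 0.0666 ctr [652. 384.] size [72. 79.] ang 7.8
[420. 225.] 253 z 0.0432 ctr [ 634. -112.] size [40. 67.] ang 72.5
[293. 225.] 255 z 0.0502 ctr [629. 258.] size [53. 57.] ang 43.0
[183. 258.] 3113 z 0.1596 ctr [516. 545.] size [195. 137.] ang 7.7
[476. 234.] 325 z 0.0185 ctr [ 614. -281.] size [83. 85.] ang 1.3
[556. 255.] 653 z 0.0509 ctr [ 548. -508.] size [189.  36.] ang 22.6
[256. 259.] 496 z 0.0667 ctr [526. 359.] size [78. 75.] ang 2.0
[405. 281.] 168 z 0.0187 ctr [473. -74.] size [ 27. 126.] ang 84.1
[292. 281.] 139 z 0.099 ctr [462. 253.] size [18. 20.] ang 53.6
[473. 289.] 392 z 0.0171 ctr [ 452. -272.] size [99. 71.] ang 2.9
[350. 287.] 209 z 0.0176 ctr [450.  89.] size [65. 65.] ang 64.3
scene0
[471. 109.] 3075 z 0.1561 ctr [516. 543.] size [195. 142.] ang 7.9
[448. 163.] 573 z 0.0638 ctr [527. 357.] 
[... 178 characters left out ...]
 ctr [629. 257.] size [56. 59.] ang 20.5
[379. 226.] 239 z 0.0156 ctr [450.  85.] size [66. 64.] ang 83.5
[536. 228.] 37 z 0.0229 ctr [816. 261.] size [13. 15.] ang 18.8
[448. 258.] 545 z 0.009 ctr [647.  79.] size [ 51. 150.] ang 80.8
[540. 243.] 38 z 0.0224 ctr [841. 221.] size [17. 14.] ang 73.7
[522. 245.] 43 z 0.023 ctr [800. 197.] size [12. 16.] ang 15.8
[355. 276.] 252 z 0.0159 ctr [475. -77.] size [ 28. 129.] ang 84.6
[408. 315.] 475 z 0.039 ctr [ 635. -115.] size [42. 72.] ang 72.6
[301. 341.] 753 z 0.0154 ctr [ 451. -274.] size [102.  73.] ang 1.7
[364. 377.] 698 z 0.0153 ctr [ 614. -284.] size [84. 86.] ang 28.4
[273. 467.] 1733 z 0.0496 ctr [ 549. -511.] size [190.  35.] ang 23.8
```

View pics/crop_tins.png

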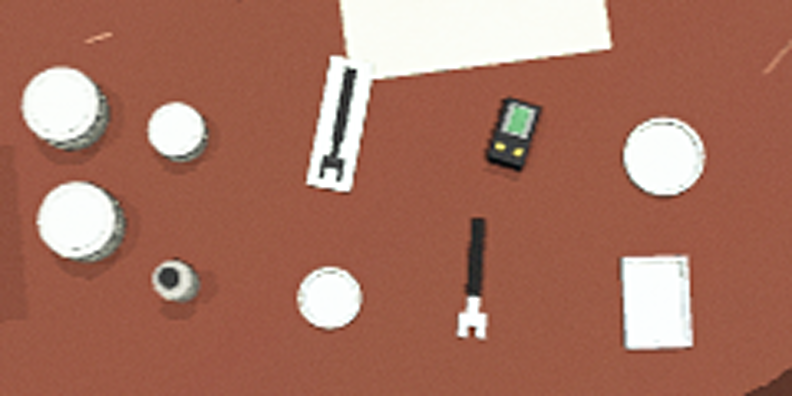

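Candidate tins in the crop: (62,105) and (78,220) measure about 80 mm across and 64 mm high. The one at (177,131) measures about 58 mm across and 45 mm high, so it is the grease_tin, at world (629,258) mm. The tester's brass studs point towards −x, and so do the spanner's jaw and the jaw on the board's outline.

```bash
cat > go.py <<'E'
import sys,numpy as np
from scipy.spatial.transform import Rotation as Ro
from rig import get_state
# usage: go.py x y z yaw_deg(tool x axis) in mm
x,y,z,a=map(float,sys.argv[1:]); s=get_state(); R=np.array(s['ee_rot'])
d=R.T@(np.array([x,y,z])/1000-s['eef_pos']); a=np.radians(a); c,q=np.cos(a),np.sin(a)
rv=Ro.from_matrix(R.T@np.array([[c,q,0],[q,-c,0],[0,0,-1]])).as_rotvec()
print(np.round(d,4),np.round(rv,4),'rows',np.ceil(max(np.linalg.norm(d)/.0625,np.linalg.norm(rv)/.188)),'t',round(s['time_s'],2),'q',np.round(s['joint_pos'],2))
E
python3 go.py 629 258 130 0
```

```text
[ 0.6777 -0.5704  0.1013] [-0.0014  0.0005  0.4687] rows 15.0 t 0.1 q [ 1.    0.44  0.02  1.57 -0.01  1.13 -0.08]
```

```bash
r=; python3 -m inch '[[0.6777,-0.5704,0.1013,-0.0014,0.0005,0.4687,0.085],[0.6777,-0.5704,0.1013,-0.0014,0.0005,0.4687,0.085],[0.6777,-0.5704,0.1013,-0.0014,0.0005,0.4687,0.085],[0.6777,-0.5704,0.1013,-0.0014,0.0005,0.4687,0.085],[0.6777,-0.5704,0.1013,-0.0014,0.0005,0.4687,0.085],[0.6777,-0.5704,0.1013,-0.0014,0.0005,0.4687,0.085],[0.6777,-0.5704,0.1013,-0.0014,0.0005,0.4687,0.085],[0.6777,-0.5704,0.1013,-0.0014,0.0005,0.4687,0.085],[0.6777,-0.5704,0.1013,-0.0014,0.0005,0.4687,0.085],[0.6777,-0.5704,0.1013,-0.0014,0.0005,0.4687,0.085],[0.6777,-0.5704,0.1013,-0.0014,0.0005,0.4687,0.085],[0.6777,-0.5704,0.1013,-0.0014,0.0005,0.4687,0.085],[0.6777,-0.5704,0.1013,-0.0014,0.0005,0.4687,0.085],[0.6777,-0.5704,0.1013,-0.0014,0.0005,0.4687,0.085],[0.6777,-0.5704,0.1013,-0.0014,0.0005,0.4687,0.085],[0.6777,-0.5704,0.1013,-0.0014,0.0005,0.4687,0.085],[0.6777,-0.5704,0.1013,-0.0014,0.0005,0.4687,0.085]]'
python3 go.py 629 258 10 0
python3 - <<'E'
from h import *
d=grab('wrist','w1'); save(d,'w1'); W=cloud(d)
P=W[(W[...,2]>.038)&(W[...,2]<.055)&(abs(W[...,0]-.629)<.05)&(abs(W[...,1]-.258)<.05)]
print(len(P),P.mean(0) if len(P) else 0,cv2.minEnclosingCircle((P[:,:2]*1000).astype(np.float32)) if len(P) else 0)
E
```

```text
time_s: 2.22
eef_pos: [0.6293, 0.255, 0.1299]
ee_rot: [[1.0, -0.002, 0.0], [-0.002, -1.0, -0.003], [0.0, 0.003, -1.0]]
force: [0.2, -0.4, 0.3]
gripper_width: 0.085
gripper_force: 0.0
[-0.0004 -0.0034  0.1199] [ 0.0029 -0.0005 -0.0021] rows 2.0 t 2.23 q [-0.37  0.62 -0.15  1.53  0.11  1.   -2.12]
4312 [0.62962024 0.25982185 0.044442  ] ((628.1021728515625, 259.8603515625), 29.87039566040039)
```

View pics/w1.png

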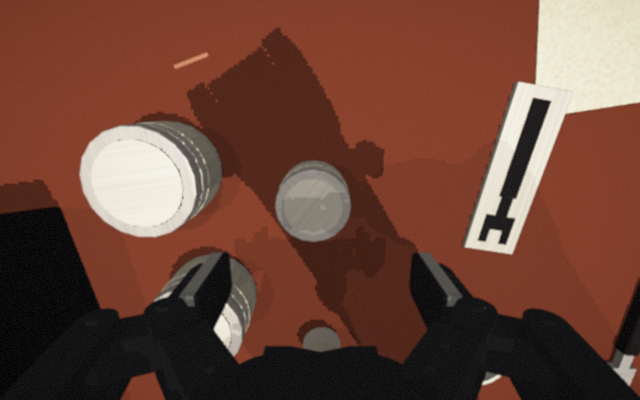

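The wrist view shows the grease tin at (314,200). It measures 59.7 mm across with its top at 44 mm, centred at (628.5,259.5), so it is the right one. I'll descend and grip it.

```bash
python3 -m inch '[[0,-0.0015,0.06,0,0,0,0.085],[0,-0.0015,0.12,0,0,0,0.085],[0,-0.0015,0.12,0,0,0,0.085],[0,-0.0015,0.12,0,0,0,0.05],[0,-0.0015,0.12,0,0,0,0.05],[0,-0.0015,0.12,0,0,0,0.05],[0,-0.0015,0.12,0,0,0,0.05],[0,-0.0015,0.12,0,0,0,0.05]]'
```

```text
time_s: 3.28
eef_pos: [0.6317, 0.2595, 0.0138]
ee_rot: [[1.0, -0.0, 0.006], [-0.0, -1.0, 0.001], [0.006, -0.001, -1.0]]
force: [-1.1, -1.4, 8.2]
gripper_width: 0.0582
gripper_force: 65.1
```

```bash
python3 -m inch '[[0,0,-0.05,0,0,0,0.05],[0,0,-0.09,0,0,0,0.05],[-0.014,0.542,-0.09,0,0,0,0.05],[-0.014,0.542,-0.09,0,0,0,0.05],[-0.014,0.542,-0.09,0,0,0,0.05],[-0.014,0.542,-0.09,0,0,0,0.05],[-0.014,0.542,-0.09,0,0,0,0.05],[-0.014,0.542,-0.09,0,0,0,0.05],[-0.014,0.542,-0.09,0,0,0,0.05],[-0.014,0.542,-0.09,0,0,0,0.05],[-0.014,0.542,-0.09,0,0,0,0.05],[-0.014,0.542,-0.09,0,0,0,0.05],[-0.014,0.542,-0.09,0,0,0,0.05],[-0.014,0.542,-0.09,0,0,0,0.05]]'
python3 - <<'E'
from h import *
d=grab('wrist','w2'); save(d,'w2'); W=cloud(d); print(np.round(d['s']['eef_pos'],4),d['s']['gripper_width'])
P=W[(W[...,2]>.010)&(W[...,2]<.02)&(np.hypot(W[...,0]-.614,W[...,1]+.283)<.055)]
print(len(P),cv2.minEnclosingCircle((P[:,:2]*1000).astype(np.float32)) if len(P) else 0)
E
```

```text
time_s: 5.03
eef_pos: [0.6161, -0.2812, 0.1016]
ee_rot: [[1.0, 0.002, 0.002], [0.002, -1.0, -0.001], [0.002, 0.001, -1.0]]
force: [0.4, 0.1, -2.1]
gripper_width: 0.0584
gripper_force: 65.3
[ 0.6161 -0.2812  0.1016] 0.05842048368297794
1363 ((613.4015502929688, -281.4130554199219), 43.93675994873047)
```

View pics/w2.png

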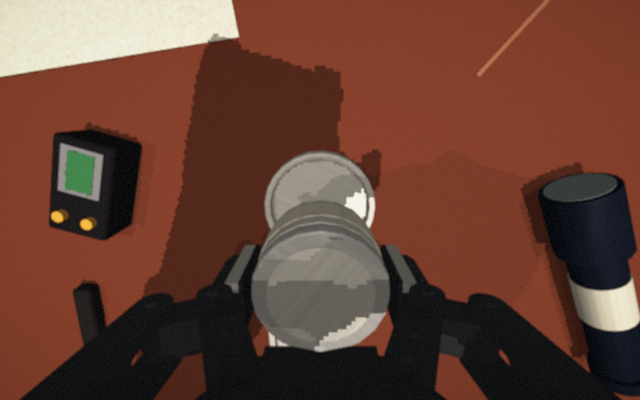

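The wrist view shows the tin in the fingers at (320,285), over the wide dish at (320,205). The dish's rim measures 88 mm across, centred at (613.4,−281.4), so the tin is aligned. I'll lower it.

```bash
python3 -m inch '[[0,0,0.05,0,0,0,0.05],[0,0,0.072,0,0,0,0.05],[0,0,0.080,0,0,0,0.05],[0,0,0.082,0,0,0,0.05],[0,0,0.082,0,0,0,0.05]]'
```

```text
time_s: 5.7
eef_pos: [0.6163, -0.2833, 0.0198]
ee_rot: [[1.0, 0.0, 0.003], [0.0, -1.0, -0.002], [0.003, 0.002, -1.0]]
force: [0.3, -0.4, -1.4]
gripper_width: 0.0583
gripper_force: 65.5
```

```bash
python3 -m inch '[[0,-0.001,0.002,0,0,0,0.05],[0,-0.001,0.002,0,0,0,0.05],[0,-0.001,0.002,0,0,0,0.05]]'; python3 -m inch '[[0,0,0,0,0,0,0.085],[0,0,0,0,0,0,0.085],[0,0,0,0,0,0,0.085],[0,0,-0.06,0,0,0,0.085],[0,0,-0.09,0,0,0,0.085],[0,0,-0.09,0,0,0,0.085]]'; python3 go.py 462 252 130 0
```

```text
time_s: 6.08
eef_pos: [0.6164, -0.2832, 0.0189]
ee_rot: [[1.0, -0.001, 0.003], [-0.0, -1.0, -0.003], [0.003, 0.003, -1.0]]
force: [-2.4, -1.1, 9.2]
gripper_width: 0.0586
gripper_force: 66.2
time_s: 6.82
eef_pos: [0.6172, -0.2827, 0.1097]
ee_rot: [[1.0, -0.0, 0.006], [-0.0, -1.0, -0.003], [0.006, 0.003, -1.0]]
force: [0.0, 0.0, -0.3]
gripper_width: 0.0851
gripper_force: 0.0
[-0.1551 -0.5346 -0.0228] [ 0.0031 -0.0058 -0.    ] rows 9.0 t 6.83 q [ 0.44  0.63 -0.13  1.56  0.1   0.95 -1.3 ]
```

```bash
python3 -m inch '[[-0.155,-0.535,-0.045,0.003,-0.006,0,0.085],[-0.155,-0.535,-0.045,0.003,-0.006,0,0.085],[-0.155,-0.535,-0.045,0.003,-0.006,0,0.085],[-0.155,-0.535,-0.045,0.003,-0.006,0,0.085],[-0.155,-0.535,-0.045,0.003,-0.006,0,0.085],[-0.155,-0.535,-0.045,0.003,-0.006,0,0.085],[-0.155,-0.535,-0.045,0.003,-0.006,0,0.085],[-0.155,-0.535,-0.045,0.003,-0.006,0,0.085],[-0.155,-0.535,-0.045,0.003,-0.006,0,0.085],[-0.155,-0.535,-0.045,0.003,-0.006,0,0.085],[-0.155,-0.535,-0.045,0.003,-0.006,0,0.085]]'; python3 - <<'E'
from h import *
d=grab('top','t2'); W=cloud(d)
P=W[(W[...,2]>.010)&(np.hypot(W[...,0]-.614,W[...,1]+.283)<.055)]
Q=P[P[:,2]>.04]; print('tin',Q[:,2].max(),cv2.minAreaRect((Q[:,:2]*1000).astype(np.float32)))
P=W[(W[...,2]>.010)&(np.hypot(W[...,0]-.614,W[...,1]+.283)<.048)&(W[...,2]<.025)]; print('cup',cv2.minEnclosingCircle((P[:,:2]*1000).astype(np.float32)))
d=grab('wrist','w3'); save(d,'w3'); W=cloud(d); print(np.round(d['s']['eef_pos'],4))
for lo,hi in((.09,.105),(.03,.072),(.072,.09)):
    P=W[(W[...,2]>lo)&(W[...,2]<hi)&(np.hypot(W[...,0]-.462,W[...,1]-.252)<.04)]
    print(len(P),cv2.minEnclosingCircle((P[:,:2]*1000).astype(np.float32)) if len(P) else 0)
E
python3 go.py 462 252 33 0
```

```text
time_s: 8.2
eef_pos: [0.4599, 0.2524, 0.15]
ee_rot: [[1.0, 0.001, -0.006], [0.001, -1.0, 0.0], [-0.006, -0.0, -1.0]]
force: [1.0, -0.2, 0.2]
gripper_width: 0.0852
gripper_force: 0.0
tin 0.06123040283581904 ((614.7281494140625, -282.9757080078125), (55.62422180175781, 55.33541488647461), 4.029729843139648)
cup ((613.6668090820312, -280.6027526855469), 44.26636505126953)
[0.4603 0.2515 0.15  ]
829 ((461.07427978515625, 253.14920043945312), 10.997669219970703)
698 ((461.15411376953125, 253.21981811523438), 20.30526351928711)
1019 ((461.503662109375, 252.9423828125), 19.074310302734375)
[ 0.0022 -0.0007  0.1172] [-0.0004  0.006  -0.0021] rows 2.0 t 8.3 q [-0.4   0.38 -0.26  1.9   0.12  0.88 -2.29]
```

View pics/w3.png

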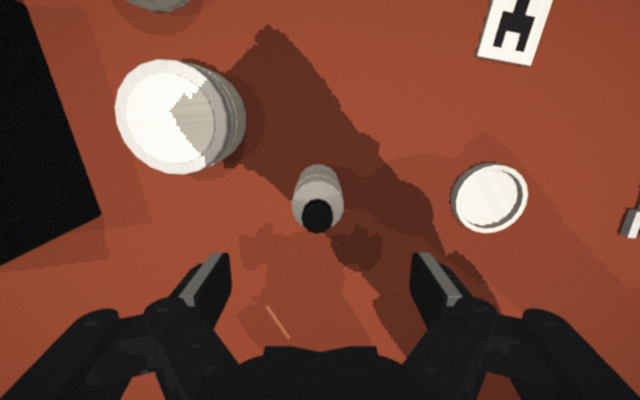

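The tin is centred in its dish. The bottle shows at (317,200) and stands upright at (461.3,253.1). The narrow dish is at (489,198).

```bash
python3 -m inch '[[0.001,-0.001,0.06,0,0.006,0,0.085],[0.001,-0.001,0.115,0,0.006,0,0.085],[0.001,-0.001,0.116,0,0.006,0,0.085],[0.001,-0.001,0.116,0,0.006,0,0.085],[0.001,-0.001,0.116,0,0.006,0,0.03],[0.001,-0.001,0.116,0,0.006,0,0.03],[0.001,-0.001,0.116,0,0.006,0,0.03],[0.001,-0.001,0.116,0,0.006,0,0.03],[0.001,-0.001,0.116,0,0.006,0,0.03],[0.001,-0.001,0.116,0,0.006,0,0.03]]'
```

```text
time_s: 9.55
eef_pos: [0.4614, 0.2545, 0.0362]
ee_rot: [[1.0, -0.0, 0.003], [-0.0, -1.0, 0.002], [0.003, -0.002, -1.0]]
force: [-1.4, -1.5, 10.9]
gripper_width: 0.0387
gripper_force: 59.1
```

```bash
python3 -m inch '[[0,0,-0.03,0,0,0,0.03],[0,0,-0.06,0,0,0,0.03],[-0.011,0.05,-0.06,0,0,0,0.03],[-0.011,0.10,-0.06,0,0,0,0.03],[-0.011,0.15,-0.06,0,0,0,0.03],[-0.011,0.166,-0.06,0,0,0,0.03],[-0.011,0.166,-0.06,0,0,0,0.03],[-0.011,0.166,-0.06,0,0,0,0.03]]'
python3 - <<'E'
from h import *
d=grab('wrist','w4'); save(d,'w4'); W=cloud(d); print(np.round(d['s']['eef_pos'],4),np.round(d['s']['ee_rot'],3).tolist())
P=W[(W[...,2]>.010)&(W[...,2]<.02)&(np.hypot(W[...,0]-.450,W[...,1]-.087)<.042)]
print(len(P),cv2.minEnclosingCircle((P[:,:2]*1000).astype(np.float32)),P.min(0),P.max(0))
E
```

```text
time_s: 10.55
eef_pos: [0.4499, 0.0898, 0.0948]
ee_rot: [[1.0, 0.002, 0.002], [0.002, -1.0, 0.003], [0.002, -0.003, -1.0]]
force: [0.3, -0.1, -1.1]
gripper_width: 0.0389
gripper_force: 60.6
[0.4499 0.0898 0.0948] [[1.0, 0.002, 0.002], [0.002, -1.0, 0.003], [0.002, -0.003, -1.0]]
1183 ((448.4890441894531, 88.10487365722656), 33.89043426513672) [0.42854884 0.05460219 0.01011923] [0.482269   0.12199482 0.01628926]
```

View pics/w4.png

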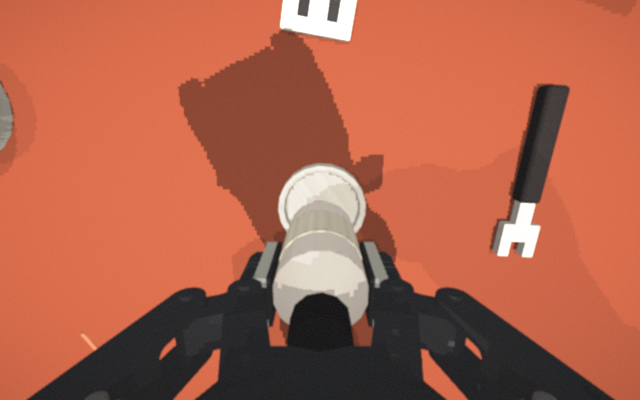

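The bottle is held upright, and the narrow dish is centred under it at (322,200), world (448.5,88.1). I'll lower it.

```bash
python3 -m inch '[[-0.001,0.001,0.03,0,0,0,0.03],[-0.001,0.001,0.045,0,0,0,0.03],[-0.001,0.001,0.052,0,0,0,0.03],[-0.001,0.001,0.054,0,0,0,0.03],[-0.001,0.001,0.054,0,0,0,0.03],[-0.001,0.001,0.054,0,0,0,0.03]]'
```

```text
time_s: 11.35
eef_pos: [0.4484, 0.0884, 0.0413]
ee_rot: [[1.0, 0.002, 0.001], [0.002, -1.0, 0.002], [0.001, -0.002, -1.0]]
force: [-3.4, 1.8, 8.4]
gripper_width: 0.0385
gripper_force: 61.6
```

```bash
python3 -m inch '[[0,0,0,0,0,0,0.085],[0,0,0,0,0,0,0.085],[0,0,0,0,0,0,0.085],[0,0,0,0,0,0,0.085],[0,0,-0.05,0,0,0,0.085],[0,0,-0.11,0,0,0,0.085],[0,0,-0.11,0,0,0,0.085]]'; python3 - <<'E'
from h import *
d=grab('wrist','w5'); W=cloud(d)
for lo,hi in((.01,.019),(.09,.11)):
    P=W[(W[...,2]>lo)&(W[...,2]<hi)&(np.hypot(W[...,0]-.450,W[...,1]-.088)<.042)]
    print(len(P),cv2.minEnclosingCircle((P[:,:2]*1000).astype(np.float32)))
E
python3 go.py 635 -114 130 -17.4
```

```text
time_s: 12.22
eef_pos: [0.4513, 0.0878, 0.1546]
ee_rot: [[1.0, -0.0, 0.009], [-0.0, -1.0, 0.004], [0.008, -0.004, -1.0]]
force: [0.9, 0.0, -0.1]
gripper_width: 0.0848
gripper_force: 0.0
840 ((448.5299377441406, 88.14424133300781), 33.689456939697266)
879 ((447.9330139160156, 87.4135971069336), 11.270744323730469)
[0.185  0.2012 0.0229] [-0.0034 -0.0049  0.3033] rows 5.0 t 12.28 q [-0.09  0.27 -0.27  2.05  0.1   0.82 -1.98]
```

The bottle stands upright in its dish, centred to within 1 mm. The tester is next.

```bash
python3 -m inch '[[0.185,0.2015,0.023,-0.003,-0.005,0.3033,0.085],[0.185,0.2015,0.023,-0.003,-0.005,0.3033,0.085],[0.185,0.2015,0.023,-0.003,-0.005,0.3033,0.085],[0.185,0.2015,0.023,-0.003,-0.005,0.3033,0.085],[0.185,0.2015,0.023,-0.003,-0.005,0.3033,0.085],[0.185,0.2015,0.023,-0.003,-0.005,0.3033,0.085],[0.185,0.2015,0.023,-0.003,-0.005,0.3033,0.085]]'; python3 - <<'E'
from h import *
d=grab('wrist','w6'); save(d,'w6'); W=cloud(d)
P=W[(W[...,2]>.031)&(W[...,2]<.046)&(np.hypot(W[...,0]-.635,W[...,1]+.114)<.055)]
print(len(P),P[:,2].mean(),cv2.minAreaRect((P[:,:2]*1000).astype(np.float32)))
E
python3 go.py 635 -114 9 -17.4
```

```text
time_s: 13.15
eef_pos: [0.6325, -0.1133, 0.1261]
ee_rot: [[0.955, -0.298, -0.007], [-0.298, -0.955, 0.0], [-0.007, 0.002, -1.0]]
force: [0.3, 0.5, 1.2]
gripper_width: 0.0851
gripper_force: 0.0
4486 0.0365577225725467 ((633.821533203125, -112.71195983886719), (41.99086380004883, 71.58535766601562), 73.43778228759766)
[3.300e-03 1.000e-04 1.176e-01] [0.0015 0.0061 0.002 ] rows 2.0 t 13.2 q [ 0.16  0.57 -0.11  1.63  0.07  0.95 -1.84]
```

View pics/w6.png

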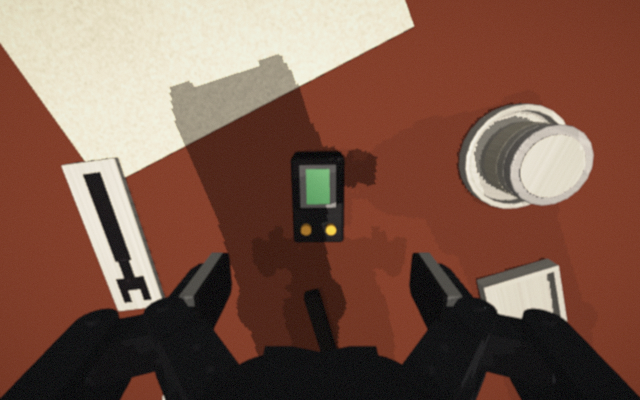

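The wrist view shows the tester at (318,195), lying square between the open fingers. It measures 42×72 mm, centred at (633.8,−112.7). I'll grip it.

```bash
python3 -m inch '[[0.001,-0.001,0.06,0,0.006,-0.012,0.085],[0.001,-0.001,0.117,0,0.006,-0.012,0.085],[0.001,-0.001,0.117,0,0.006,-0.012,0.085],[0.001,-0.001,0.117,0,0.006,-0.012,0.03],[0.001,-0.001,0.117,0,0.006,-0.012,0.03],[0.001,-0.001,0.117,0,0.006,-0.012,0.03],[0.001,-0.001,0.117,0,0.006,-0.012,0.03],[0.001,-0.001,0.117,0,0.006,-0.012,0.03],[0.001,-0.001,0.117,0,0.006,-0.012,0.03]]'; python3 -m inch '[[0,0,-0.05,0,0,0,0.03],[0,0,-0.08,0,0,0,0.03],[0,0,-0.08,0,0,0,0.03]]'; python3 go.py 450 -274 90 2.3
```

```text
time_s: 14.32
eef_pos: [0.6362, -0.1139, 0.0132]
ee_rot: [[0.958, -0.287, 0.006], [-0.287, -0.958, -0.003], [0.006, 0.001, -1.0]]
force: [-0.9, 0.4, 9.1]
gripper_width: 0.0409
gripper_force: 62.2
time_s: 14.7
eef_pos: [0.6365, -0.114, 0.0944]
ee_rot: [[0.958, -0.287, 0.008], [-0.287, -0.958, -0.003], [0.008, 0.001, -1.0]]
force: [0.4, 0.0, -1.8]
gripper_width: 0.0408
gripper_force: 61.8
[-0.1327  0.2068  0.0034] [ 0.002  -0.0082 -0.3317] rows 4.0 t 14.7 q [ 0.16  0.6  -0.11  1.66  0.08  0.88 -1.84]
```

```bash
python3 -m inch '[[-0.130,0.206,0.003,0.002,-0.008,-0.3317,0.03],[-0.130,0.206,0.003,0.002,-0.008,-0.3317,0.03],[-0.130,0.206,0.003,0.002,-0.008,-0.3317,0.03],[-0.130,0.206,0.003,0.002,-0.008,-0.3317,0.03],[-0.130,0.206,0.003,0.002,-0.008,-0.3317,0.03],[-0.130,0.206,0.003,0.002,-0.008,-0.3317,0.03],[-0.130,0.206,0.003,0.002,-0.008,-0.3317,0.03]]'; python3 - <<'E'
from h import *
d=grab('wrist','w7'); save(d,'w7'); W=cloud(d); print(np.round(d['s']['eef_pos'],4))
P=W[(W[...,2]>.010)&(W[...,2]<.019)&(abs(W[...,0]-.452)<.065)&(abs(W[...,1]+.273)<.05)]
print(len(P),cv2.minAreaRect((P[:,:2]*1000).astype(np.float32)))
d=load('top0');W=cloud(d);d2=load('scene0');W2=cloud(d2)
for w in(W,W2):
    P=w[(w[...,2]>.006)&(abs(w[...,0]-.452)<.065)&(abs(w[...,1]+.273)<.05)]; print(P[:,2].max(),cv2.minAreaRect((P[:,:2]*1000).astype(np.float32)))
E
```

```text
time_s: 15.58
eef_pos: [0.4517, -0.2725, 0.0874]
ee_rot: [[0.999, 0.043, -0.006], [0.043, -0.999, 0.001], [-0.006, -0.001, -1.0]]
force: [0.3, -0.5, -1.1]
gripper_width: 0.0408
gripper_force: 61.7
[ 0.4517 -0.2725  0.0874]
1555 ((477.0669860839844, -271.373779296875), (46.516387939453125, 70.07772064208984), 2.866004467010498)
0.021848813581407393 ((444.4071960449219, -273.2898864746094), (113.08815002441406, 94.90907287597656), 0.03510211035609245)
0.018161274887696695 ((451.25433349609375, -274.09588623046875), (101.94702911376953, 72.81071472167969), 1.7051055431365967)
```

View pics/w7.png

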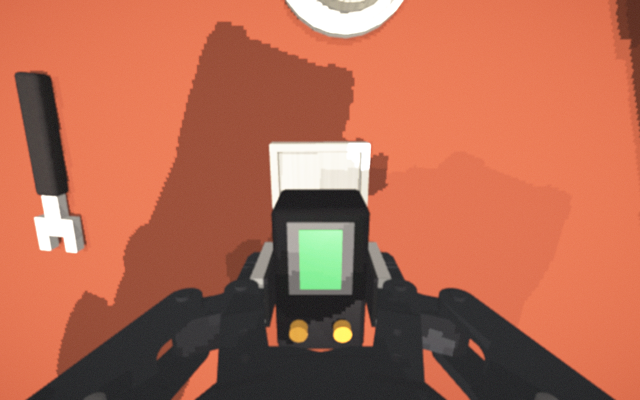

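The tester is held above the tray. The tray's far rim is at (320,148), its centre about (450.3,−272.7) and its yaw 2.9°, so it is aligned to within 1–2 mm.

```bash
python3 -m inch '[[0.001,0,0.04,0,0.006,0,0.03],[0.001,0,0.06,0,0.006,0,0.03],[0.001,0,0.068,0,0.006,0,0.03],[0.001,0,0.070,0,0.006,0,0.03],[0.001,0,0.070,0,0.006,0,0.03]]'
```

```text
time_s: 16.25
eef_pos: [0.4519, -0.273, 0.0182]
ee_rot: [[0.999, 0.042, 0.0], [0.042, -0.999, 0.001], [0.0, -0.001, -1.0]]
force: [-0.3, -0.1, -1.1]
gripper_width: 0.0411
gripper_force: 62.1
```

```bash
python3 -m inch '[[0,0,0.0015,0,0,0,0.03],[0,0,0.0015,0,0,0,0.03],[0,0,0.0015,0,0,0,0.085],[0,0,0.0015,0,0,0,0.085],[0,0,0.0015,0,0,0,0.085],[0,0,0.0015,0,0,0,0.085],[0,0,-0.05,0,0,0,0.085],[0,0,-0.10,0,0,0,0.085],[0,0,-0.10,0,0,0,0.085]]'; python3 go.py 440 -74 140 -6
```

```text
time_s: 17.38
eef_pos: [0.4535, -0.2749, 0.1211]
ee_rot: [[0.999, 0.04, 0.006], [0.04, -0.999, -0.002], [0.006, 0.002, -1.0]]
force: [0.3, -0.9, -0.2]
gripper_width: 0.085
gripper_force: 0.0
[-0.0053 -0.2012 -0.0194] [ 0.0021 -0.0057  0.1449] rows 4.0 t 17.38 q [ 0.61  0.42 -0.22  1.92  0.12  0.81 -1.2 ]
```

```bash
python3 -m inch '[[-0.005,-0.201,-0.019,0.002,-0.006,0.145,0.085],[-0.005,-0.201,-0.019,0.002,-0.006,0.145,0.085],[-0.005,-0.201,-0.019,0.002,-0.006,0.145,0.085],[-0.005,-0.201,-0.019,0.002,-0.006,0.145,0.085],[-0.005,-0.201,-0.019,0.002,-0.006,0.145,0.085],[-0.005,-0.201,-0.019,0.002,-0.006,0.145,0.085],[-0.005,-0.201,-0.019,0.002,-0.006,0.145,0.085]]'; python3 - <<'E'
from h import *
d=grab('wrist','w8'); save(d,'w8'); W=cloud(d); print(np.round(d['s']['eef_pos'],4))
P=W[(W[...,2]>.005)&(W[...,2]<.02)&(abs(W[...,0]-.47)<.09)&(abs(W[...,1]+.075)<.04)]
P=P[~np.isnan(P[:,0])]
print(len(P),np.percentile(P[:,2],[5,50,95]),cv2.minAreaRect((P[:,:2]*1000).astype(np.float32)))
H=P[P[:,0]>.475]; r=cv2.fitLine((H[:,:2]*1000).astype(np.float32),cv2.DIST_HUBER,0,.01,.01).ravel(); print('handle',cv2.minAreaRect((H[:,:2]*1000).astype(np.float32)),r, np.degrees(np.arctan2(r[1],r[0])))
E
```

```text
time_s: 18.25
eef_pos: [0.4379, -0.0747, 0.1363]
ee_rot: [[0.994, -0.107, -0.007], [-0.107, -0.994, 0.003], [-0.007, -0.002, -1.0]]
force: [0.4, -0.1, -0.3]
gripper_width: 0.0853
gripper_force: 0.0
[ 0.4379 -0.0747  0.1363]
2890 [0.01035247 0.01331705 0.01502264] ((472.9444580078125, -71.98518371582031), (27.95093536376953, 131.13284301757812), 87.24191284179688)
handle ((506.78521728515625, -73.62346649169922), (15.999408721923828, 63.3720817565918), 87.24412536621094) [ 9.9866152e-01 -5.1722072e-02  5.0768616e+02 -7.3745087e+01] -2.9647791
```

View pics/w8.png

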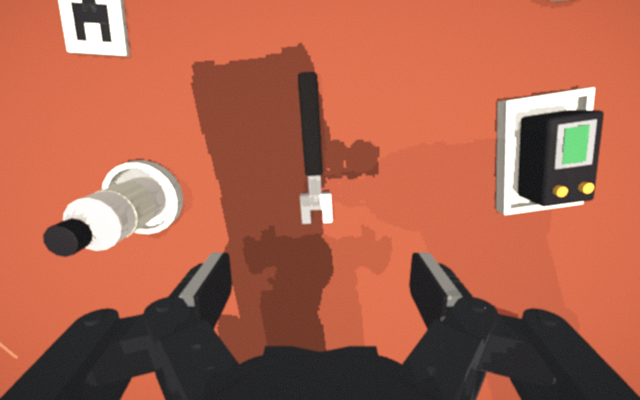

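The wrist view shows the spanner's handle end at (308,75) and its jaw at (317,208). The measured rectangle is 131×28 mm with its axis at −2.8°, which puts the spanner's origin at (458.5,−71.3). The tester sits in its tray and the bottle in its dish.

```bash
python3 go.py 460 -71.4 4.5 -2.85
```

```text
[ 0.0225 -0.0051  0.1318] [-0.0025  0.0071 -0.0573] rows 3.0 t 18.3 q [ 0.26  0.28 -0.26  2.09  0.1   0.79 -1.73]
```

```bash
python3 -m inch '[[0.0225,-0.005,0.05,-0.0025,0.007,-0.0573,0.04],[0.0225,-0.005,0.1,-0.0025,0.007,-0.0573,0.04],[0.0225,-0.005,0.105,-0.0025,0.007,-0.0573,0.04],[0.0225,-0.005,0.105,-0.0025,0.007,-0.0573,0.04],[0.0225,-0.005,0.105,-0.0025,0.007,-0.0573,0.04]]';python3 go.py 460 -71.4 5 -2.85
```

```text
time_s: 18.92
eef_pos: [0.4614, -0.0705, 0.0333]
ee_rot: [[0.999, -0.048, 0.003], [-0.048, -0.999, -0.0], [0.003, 0.0, -1.0]]
force: [-0.1, 1.1, -1.1]
gripper_width: 0.0398
gripper_force: 0.0
[-0.0015  0.001   0.0283] [ 0.0001 -0.0032  0.0019] rows 1.0 t 18.93 q [ 0.21  0.48 -0.22  2.14  0.2   0.54 -1.78]
```

```bash
python3 -m inch '[[-0.002,0.001,0.02,0,-0.003,0.002,0.04],[-0.002,0.001,0.028,0,-0.003,0.002,0.04],[-0.002,0.001,0.028,0,-0.003,0.002,0.04],[-0.002,0.001,0.028,0,-0.003,0.002,0.008],[-0.002,0.001,0.028,0,-0.003,0.002,0.008],[-0.002,0.001,0.028,0,-0.003,0.002,0.008],[-0.002,0.001,0.028,0,-0.003,0.002,0.008],[-0.002,0.001,0.028,0,-0.003,0.002,0.008]]'
```

```text
time_s: 19.92
eef_pos: [0.4587, -0.0711, 0.0044]
ee_rot: [[0.999, -0.049, -0.001], [-0.049, -0.999, 0.0], [-0.001, 0.0, -1.0]]
force: [-1.4, 0.2, 7.0]
gripper_width: 0.0138
gripper_force: 58.5
```

```bash
python3 -m inch '[[0,0,-0.05,0,0,0,0.008],[0,0,-0.1,0,0,0,0.008],[0,0,-0.1,0,0,0,0.008],[0,0,-0.1,0,0,0,0.008]]'; python3 - <<'E'
from h import *
for t in('w1','w6','top0','scene0'):
    d=load(t);W=cloud(d); P=W.reshape(-1,3)
    a=np.radians(-9.5); e=np.array([np.cos(a),np.sin(a)]); n=np.array([-e[1],e[0]]); q=W[...,:2]-np.array([.6465,.080])
    # board: bright or black pixels inside an enlarged rect, not red bench/paper
    im=d['image'].astype(int); notred=(im[...,0]-im[...,2]<35)
    m=(abs(q@e)<.083)&(abs(q@n)<.035)&notred&(W[...,2]>.003)&(W[...,2]<.02)
    m=cv2.morphologyEx(m.astype(np.uint8),cv2.MORPH_OPEN,np.ones((3,3)))>0 if t[0]=='w' else m
    P=W[m]; r=cv2.minAreaRect((P[:,:2]*1000).astype(np.float32)); print(t,len(P),np.median(P[:,2]),np.round(r[0],1),np.round(r[1],1),round(r[2],2))
    if t in('w1','w6'):
        ro=cv2.minAreaRect((W[m&(im.sum(-1)<150)][:,:2]*1000).astype(np.float32)); print('  outline',np.round(ro[0],1),np.round(ro[1],1),round(ro[2],2))
d=grab('wrist','w9'); save(d,'w9')
W=cloud(d); p=np.array(d['s']['eef_pos']); print(p)
E
```

```text
time_s: 20.42
eef_pos: [0.4582, -0.0712, 0.1035]
ee_rot: [[0.999, -0.049, -0.003], [-0.049, -0.999, 0.0], [-0.003, 0.0, -1.0]]
force: [-0.1, -0.2, -1.1]
gripper_width: 0.0146
gripper_force: 59.3
w1 9074 0.006302193222985461 [645.   81.7] [ 49.6 149.9] 80.32
  outline [644.3  79.4] [ 26.8 128.5] 78.25
w6 7738 0.006212592830959172 [645.5  80.5] [ 49.4 148.7] 80.3
  outline [644.8  81.4] [ 26.2 128.3] 80.41
top0 432 0.007227934437350496 [649.9  79.5] [ 59.6 159.8] 76.98
scene0 601 0.006075967566338246 [648.9  77.4] [ 55.2 156.5] 77.72
[ 0.45816558 -0.07122028  0.103543  ]
```

View pics/w9.png

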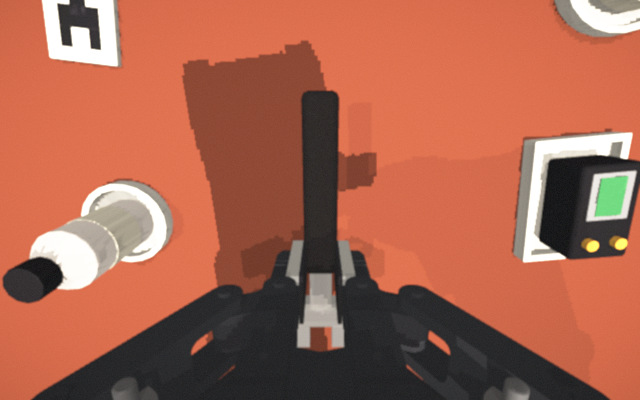

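The spanner is held square, its handle end at (320,95). The board measures centred at (645.3,81.0) with its axis at −9.7°, so the spanner's origin has to end at (630.5,83.5).

```bash
python3 go.py 631 83.5 100 -9.7
```

```text
[ 0.1654 -0.163   0.0023] [0.0002 0.0039 0.12  ] rows 4.0 t 20.48 q [ 0.25  0.36 -0.27  2.09  0.14  0.72 -1.73]
```

```bash
python3 -m inch '[[0.1654,-0.163,0.002,0,0.004,0.12,0.008],[0.1654,-0.163,0.002,0,0.004,0.12,0.008],[0.1654,-0.163,0.002,0,0.004,0.12,0.008],[0.1654,-0.163,0.002,0,0.004,0.12,0.008],[0.1654,-0.163,0.002,0,0.004,0.12,0.008],[0.1654,-0.163,0.002,0,0.004,0.12,0.008],[0.1654,-0.163,0.002,0,0.004,0.12,0.008],[0.1654,-0.163,0.002,0,0.004,0.12,0.008]]'; python3 go.py 630.8 83.6 12 -9.7;python3 - <<'E'
from h import *
d=grab('wrist','w10'); W=cloud(d); P=W[(W[...,2]>.08)&(W[...,0]>.67)&(abs(W[...,1]-.075)<.06)]
P=P[~np.isnan(P[:,0])]; print(len(P),P[:,2].min(),P[:,2].max()); print(cv2.minAreaRect((P[:,:2]*1000).astype(np.float32)),np.polyfit(P[:,0],P[:,2],1))
E
```

```text
time_s: 21.48
eef_pos: [0.6312, 0.0824, 0.1012]
ee_rot: [[0.986, -0.17, 0.001], [-0.17, -0.986, -0.001], [0.001, 0.0, -1.0]]
force: [0.4, -0.2, -1.8]
gripper_width: 0.0142
gripper_force: 59.3
[-0.0007 -0.0011  0.0892] [ 0.0005 -0.0011 -0.0012] rows 2.0 t 21.48 q [-0.07  0.59 -0.22  1.67  0.16  0.9  -2.09]
3476 0.10661436273623895 0.11328850829187916
((689.3141479492188, 71.85210418701172), (16.055471420288086, 41.83612823486328), 80.2752914428711) [-0.00362588  0.11295743]
```

```bash
python3 -m inch '[[-0.001,-0.0015,0.05,0,0,0,0.008],[-0.001,-0.0015,0.078,0,0,0,0.008],[-0.001,-0.0015,0.08,0,0,0,0.008],[-0.001,-0.0015,0.08,0,0,0,0.008],[-0.001,-0.0015,0.08,0,0,0,0.008]]'; python3 go.py 630.6 84 10.5 -9.7
```

```text
time_s: 22.15
eef_pos: [0.6322, 0.0854, 0.0229]
ee_rot: [[0.986, -0.169, 0.004], [-0.169, -0.986, 0.0], [0.004, -0.001, -1.0]]
force: [0.1, 0.7, -0.8]
gripper_width: 0.014
gripper_force: 59.3
[-0.0014  0.0016  0.0124] [-0.001  -0.0039 -0.0002] rows 1.0 t 22.15 q [-0.08  0.69 -0.2   1.72  0.19  0.75 -2.12]
```

```bash
python3 -m inch '[[-0.0015,0.0014,0.008,-0.001,-0.004,0,0.008],[-0.0015,0.0014,0.011,-0.001,-0.004,0,0.008],[-0.0015,0.0014,0.012,-0.001,-0.004,0,0.008],[-0.0015,0.0014,0.012,-0.001,-0.004,0,0.008]]'; python3 go.py 630.6 84 10.5 -9.7
```

```text
time_s: 22.65
eef_pos: [0.6292, 0.0838, 0.0105]
ee_rot: [[0.986, -0.169, -0.003], [-0.169, -0.986, -0.001], [-0.003, 0.002, -1.0]]
force: [-5.4, -1.8, 16.0]
gripper_width: 0.0139
gripper_force: 61.3
[ 0.0013 -0.0005 -0.    ] [ 0.0015  0.0026 -0.0002] rows 1.0 t 22.65 q [-0.08  0.7  -0.2   1.73  0.19  0.73 -2.12]
```

```bash
python3 -m inch '[[0.0013,0,-0.001,0.0015,0.0026,0,0.008],[0.0013,0,-0.001,0.0015,0.0026,0,0.008]]'; python3 -m inch '[[0,0,0,0,0,0,0.04],[0,0,0,0,0,0,0.04],[0,0,0,0,0,0,0.04],[0,0,-0.05,0,0,0,0.06],[-0.05,0,-0.1,0,0,0,0.06],[-0.05,0,-0.12,0,0,0,0.06],[-0.05,0,-0.12,0,0,0,0.06]]'; python3 - <<'E'
from h import *
d=grab('wrist','w11'); save(d,'w11',(160,60,480,300),2.5); W=cloud(d)
P=W[(W[...,2]>.0095)&(W[...,2]<.025)&(np.hypot(W[...,0]-.645,W[...,1]-.081)<.085)]
P=P[~np.isnan(P[:,0])]; print('spanner',len(P),cv2.minAreaRect((P[:,:2]*1000).astype(np.float32)),np.percentile(P[:,2],[5,50,95]))
H=P[P[:,0]>.65]; print(cv2.minAreaRect((H[:,:2]*1000).astype(np.float32)))
d=grab('scene','scene1'); save(d,'scene1',k=1.25)
E
```

```text
time_s: 22.9
eef_pos: [0.6308, 0.0838, 0.0105]
ee_rot: [[0.986, -0.169, 0.0], [-0.169, -0.986, 0.001], [0.0, -0.001, -1.0]]
force: [-2.7, -1.0, 6.8]
gripper_width: 0.0141
gripper_force: 60.2
time_s: 23.78
eef_pos: [0.5823, 0.0928, 0.1325]
ee_rot: [[0.986, -0.168, 0.004], [-0.168, -0.986, 0.001], [0.004, -0.002, -1.0]]
force: [0.4, -0.8, -0.5]
gripper_width: 0.0599
gripper_force: 0.0
spanner 3397 ((644.9722900390625, 80.1014404296875), (27.788711547851562, 130.98004150390625), 80.13914489746094) [0.01638648 0.01931708 0.02102166]
((679.3245239257812, 74.65818786621094), (15.38764476776123, 61.36880111694336), 79.83256530761719)
```

View pics/w11.png

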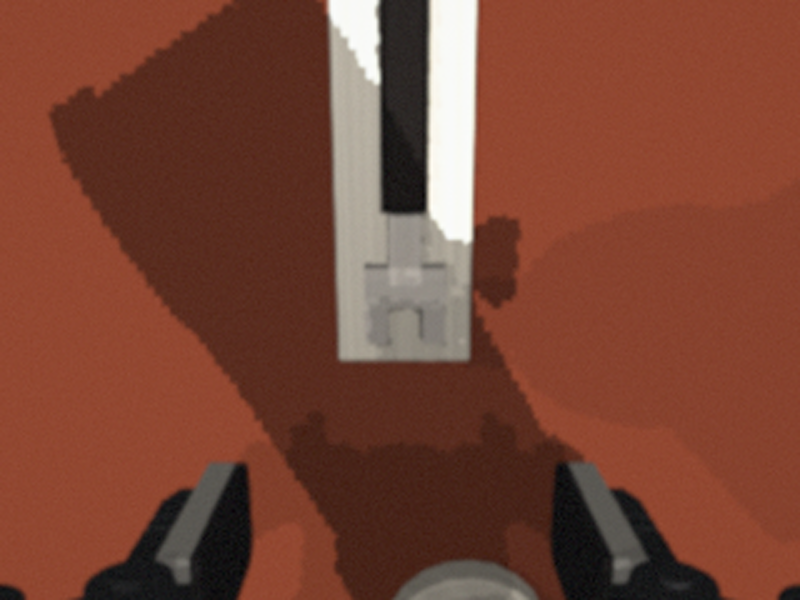

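View pics/scene1.png

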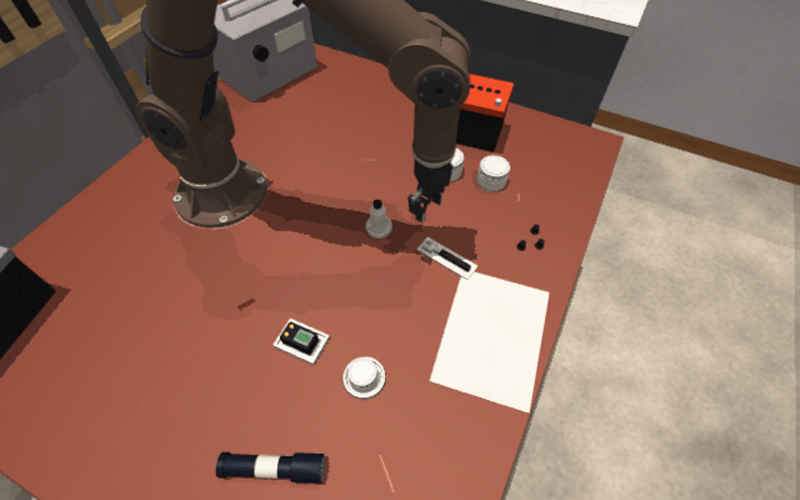

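In the crop the spanner covers its outline, with its jaw at (405,310). It is about 1 mm from the outline's centre and within 0.3° of its axis. The scene view shows the tin (364,377), bottle (378,220), tester (301,341) and spanner (447,258) all in their holders. The torch is unmoved, and the gripper is clear.

```bash
python3 -c "
from rig import hand_in;print(hand_in())"
```

```text
the job is handed in; nothing more can be done
None
```

The tin, bottle, tester and spanner are each in the right holder, released and at rest, and I handed the job in after about 24 s of robot time; no verdict was returned.

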